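# Switch on the welding magnets in order

## Task

The tacked frame is ready for welding: switch on three of the magnets inside it by pushing down the rubber-capped button on top of each gently with the fingertips: first the round magnet, then the triangular one, then the square one, each button fully in. Do not touch the oblong magnet, and do not lift or shift the magnets, the frame or anything else on the bench.

Things in the scene. Friction and masses are not known exactly. Their poses are not given: they have to be found in the camera images.
- frame: tacked rectangular frame of bare 25 mm square steel tube, 300 (x) x 360 (y) mm outside, 250 x 310 mm inside, 25 mm high, lying loose on the bench, 1.6 kg; origin at its centre on the bench. The four magnets stand inside it, one in each corner
- round_magnet: loose switchable welding magnet, red painted block with a steel sole, round from above, 70 mm diameter; block 30 mm high, about 0.8 kg; origin at the centre of its underside, z up. A push button with a black rubber cap stands at the centre of its top
- round_top (a point): centre of the top face of the soft rubber cap (flat, 26 mm diameter) on the round magnet's push button; 60 mm above the bench when up, 50 mm when fully in and let go. While pressed, the cap alone also squashes, 1 mm for every 2 N, at most 7 mm, and springs back (so the button starts to go in after about 1.5 mm)
- round_button (a joint): how far the round magnet's button is pushed down, m: 0 up, 0.010 fully in, at a firm stop. It needs about 3 N all the way in (no return spring) and stays where it is left
- triangle_magnet: loose switchable welding magnet, red painted block with a steel sole, an equal-sided triangle from above, about 80 mm a side (corners 46 mm from the centre, one of them on +x); block 30 mm high, about 0.8 kg; origin at the centre of its underside, z up. A push button with a black rubber cap stands at the centre of its top
- triangle_top (a point): centre of the top face of the soft rubber cap (flat, 26 mm diameter) on the triangle magnet's push button; 60 mm above the bench when up, 50 mm when fully in and let go. While pressed, the cap alone also squashes, 1 mm for every 2 N, at most 7 mm, and springs back (so the button starts to go in after about 1.5 mm)
- triangle_button (a joint): how far the triangle magnet's button is pushed down, m: 0 up, 0.010 fully in, at a firm stop. It needs about 3 N all the way in (no return spring) and stays where it is left
- square_magnet: loose switchable welding magnet, red painted block with a steel sole, square from above, 58 x 58 mm; block 30 mm high, about 0.8 kg; origin at the centre of its underside, z up. A push button with a black rubber cap stands at the centre of its top
- square_top (a point): centre of the top face of the soft rubber cap (flat, 26 mm diameter) on the square magnet's push button; 60 mm above the bench when up, 50 mm when fully in and let go. While pressed, the cap alone also squashes, 1 mm for every 2 N, at most 7 mm, and springs back (so the button starts to go in after about 1.5 mm)
- square_button (a joint): how far the square magnet's button is pushed down, m: 0 up, 0.010 fully in, at a firm stop. It needs about 3 N all the way in (no return spring) and stays where it is left
- oblong_magnet: loose switchable welding magnet, red painted block with a steel sole, a narrow oblong from above, 30 mm (x) by 80 mm (y); it is not to be touched; block 30 mm high, about 0.8 kg; origin at the centre of its underside, z up. A push button with a black rubber cap stands at the centre of its top
- oblong_top (a point): centre of the top face of the soft rubber cap (flat, 26 mm diameter) on the oblong magnet's push button; 60 mm above the bench when up, 50 mm when fully in and let go. While pressed, the cap alone also squashes, 1 mm for every 2 N, at most 7 mm, and springs back (so the button starts to go in after about 1.5 mm)
- oblong_button (a joint): how far the oblong magnet's button is pushed down, m: 0 up, 0.010 fully in, at a firm stop. It needs about 3 N all the way in (no return spring) and stays where it is left
- nut: large hexagonal steel nut, 40 mm across corners, 18 mm high, near the middle of the frame; loose bystander, leave alone; origin at the centre of its underside
- offcut: short offcut of 25 mm square steel bar, 40 mm long, inside the frame between two magnets; loose bystander, leave alone; origin at the centre of its underside
- can: upright spray can, 66 mm diameter, 190 mm tall, outside the frame's left (+y) side; loose bystander, leave alone; origin at the centre of its underside
- hammer: hammer lying outside the frame's right (-y) side; loose bystander, leave alone
- tub: red plastic tub with black lid, 90 mm diameter, 100 mm tall, on the right beside the hammer; loose bystander, leave alone; origin at the centre of its underside
- brush: hand brush lying beyond the frame's far side; loose bystander, leave alone
- clamp: steel locking C-clamp lying on its side, about 230 mm long, outside the frame on the left, beside the spray can; loose bystander, leave alone

How it is judged:
On the way, in this order (a step that is already met when the one before it is completed fails the run):
1. the round magnet's button is in, the other three still up (value of joint round_button above 0.008 m and value of joint each of triangle_button, square_button, oblong_button below 0.003 m), for 0.1 s.
2. the triangular magnet's button is in as well, the square and oblong ones' still up (value of joint each of round_button, triangle_button above 0.008 m and value of joint each of square_button, oblong_button below 0.003 m), for 0.1 s.
3. the square magnet's button is in as well, the oblong one's still up (value of joint each of round_button, triangle_button, square_button above 0.008 m and value of joint oblong_button below 0.003 m), for 0.1 s.
At the end, for the whole second after the job is handed in: Buttons of the round, triangular and square magnets pushed in by more than 8 mm of their 10 mm, the oblong one's still up (under 3 mm); all magnets upright, at rest and within 12 mm of where they stood, the frame at rest and within 12 mm, the bystanders within 20 mm (all of step 3 and distance of each of round_magnet, triangle_magnet, square_magnet, oblong_magnet, frame from where it was at the start of the episode below 0.012 m and angle between each of round_magnet, triangle_magnet, square_magnet, oblong_magnet's own z axis and vertical below 0.05 rad and linear speed of each of round_magnet, triangle_magnet, square_magnet, oblong_magnet, frame below 0.01 m/s and distance of each of nut, offcut, can, hammer, tub, brush, clamp from where it was at the start of the episode below 0.02 m); the robot touches nothing.
It fails at once if a magnet is lifted or tipped (height (world z) of any of round_magnet, triangle_magnet, square_magnet, oblong_magnet above 0.005 m or angle between any of round_magnet, triangle_magnet, square_magnet, oblong_magnet's own z axis and vertical above 0.12 rad).
It fails at once if a magnet is pressed harder than 25 N (contact force between any of the arm, the fingers and round_magnet above 25 N or contact force between any of the arm, the fingers and triangle_magnet above 25 N or contact force between any of the arm, the fingers and square_magnet above 25 N or contact force between any of the arm, the fingers and oblong_magnet above 25 N).
It fails at once if the robot touches the oblong magnet (contact force between any of the arm, the fingers and oblong_magnet above 0.5 N).
It fails at once if a magnet or the frame is shifted by more than 12 mm (distance of any of round_magnet, triangle_magnet, square_magnet, oblong_magnet, frame from where it was at the start of the episode above 0.012 m).
It fails at once if a bystander is displaced by more than 20 mm (distance of any of nut, offcut, can, hammer, tub, brush, clamp from where it was at the start of the episode above 0.02 m).
It also fails if it takes over 45 s, if anything falls off the work surface, if the arm or the gripper's body presses on something with over 40 N, if the wrist force passes 120 N, or if a joint passes its speed limit or range.

## Robot

A 6-joint arm with a two-finger parallel gripper is mounted at the origin on the work surface. World frame = base frame: x ahead of the robot, y to its left, z up, the work surface at z = 0. Lengths are in m, angles in rad, forces in N, time in s.
With the tool pointing down it reaches from about 0.325 to 0.9 m from the base axis. Payload 6.1 kg.
Tool frame: the origin (TCP) lies on the centre line of the jaws, within the pads' length; the fingertips stand 22 mm ahead of it and the grasp point (between the pads) lies 3 mm ahead of it; z points along the fingers, y is the line along which they close (so a half turn about z gives the same grasp; the last joint's range is limited). The gripper opens to 87 mm and grips with 3 to 60 N. Pads are 19 mm wide; open, the fingers measure 117 mm over their backs; the gripper's body (75 mm by 190 mm) begins 51 mm behind the grasp point.
Start: joints at [1.001, 0.22, 1.526, -0, 1.395, -0.126], TCP at [0.268, 0.564, 0.245] pointing down, gripper open.
Joint ranges: [-2.98, 2.98], [-0.91, 2.08], [0.09, 2.57], [-1.24, 4.39], [0.2, 2.65], [-2.68, 2.68]. Speed limits (rad/s): [2.57, 2.57, 3.01, 3.14, 3.14, 3.14].

## Interface

Orientations are given as a unit quaternion [w, x, y, z].
In Python, from bench import ctrl gives the robot as it stands.
- The arm moves only by the shell command python3 -m creep 'ROWS' [FORCE]. ROWS is JSON, one flat list of numbers, 7 for each row, row after row: the shift along the tool's x, y, z in m, then the turn, a rotation vector about the tool's x, y, z in degrees, then the finger opening in m, from 0 to 0.087. In form: [x, y, z, wx, wy, wz, claw, x, y, z, wx, wy, wz, claw, ...]. A call has 1 to 20 rows; each row shifts and turns the commanded pose from where the row before left it, along the tool's axes as they then stand; what a row does not reach is not made up. A row lasts 1/10 s, in which the tool goes at most 50 mm and 8.59 degrees, less where a joint would pass 70% of its speed; a pose out of reach is approached as far as the arm can. A call is refused whole if a number of a shift passes 0.05 or a number of a turn 8.59, either way. A call with a gripper value outside its range is refused whole. The fingers move at their own pace and stop on an object; FORCE is the grip in N (left out, the last holds). Time passes only in rows, so rows that do not move let the fingers close. It gives the time, the measured TCP pose, the force, the opening and the grip force at its end, in the units of the state.
- ctrl.get_state(): the state, without advancing time (a new reading comes with each control period).
- ctrl.get_image(name): name is "scene" or "top" or "wrist"; returns (picture, depth): 384x512x3 uint8, blue, green, red; 384x512 float32, m along the optical axis (not along the pixel's ray), 0 where there is no reading.
- ctrl.get_calibration(name): a dict with "K" (3x3 intrinsics, pixels), "dist" ([k1, k2, p1, p2, k3] as OpenCV has them; the pictures are not rectified), "view" (4x4, takes a point from world to camera coordinates). Camera axes: x right, y down, z forward; pixel columns grow to the right and rows downward; lengths in m; the calibration is good to about 2 mm. A picture is of the moment at which its call begins: read the wrist's pose just before it. get_calibration takes no time and is no camera call; for the wrist camera it gives the pose at the moment of the call.
- ctrl.sign_off(): hands the job in; it is judged then, once.
The state is a dict: "t": time; "q": joint angles; "qvel": joint speeds; "joint_efforts": joint torques, N m; "eef_pos": TCP position; "tool_rot": TCP orientation; "contact_force": force on the tool from outside, world axes, zero at the start; "torque": the same for the moment, N m; "width": finger opening in m; "finger_force": force on a finger pad.
Only numpy, scipy, OpenCV 4.12 (cv2) and the standard library are available. Lean on these libraries where they do the work, as an engineer would, in place of code of your own. Each camera call takes 0.05 s, during which the arm holds its last target. There are 200 camera calls.

## Working session

There is one attempt and no reset: what is moved stays moved. The work goes in short steps, Python scripts to look and compute and a shell command to move; the robot and the scene stay as the last step left them, time stands still between calls to the robot, and variables do not carry over. Pictures are saved under pics/ and viewed, at most 10 in all, crops included, and the job is handed in when it is done.

```bash
mkdir -p pics; python3 - <<'E'
from bench import ctrl
import cv2,numpy as np
s=ctrl.get_state(); print(s)
for n in("top","scene"):
    im,d=ctrl.get_image(n); cv2.imwrite(f"pics/{n}0.png",im); np.savez(f"{n}0.npz",im=im,d=d)
    c=ctrl.get_calibration(n); print(n,np.round(c["K"],1).tolist(),c["dist"],np.round(c["view"],3).tolist())
E
```

```text
{'t': 0.0, 'q': array([ 1.00091305e+00,  2.21214653e-01,  1.52761575e+00,  4.03305165e-06,
        1.39468352e+00, -1.26089502e-01]), 'qvel': array([-9.40663148e-04,  1.82393191e-03,  2.39714741e-04, -2.69586306e-04,
        8.93389113e-05, -1.38693404e-04]), 'joint_efforts': array([-1.08267199e-03, -4.94614112e+01, -3.87372994e+01,  6.96448982e-02,
        5.70895791e-02, -1.57647160e-04]), 'eef_pos': array([0.26803919, 0.56396952, 0.24344186]), 'tool_rot': array([-3.29447875e-04,  2.20080642e-01,  9.75481208e-01, -9.02378756e-04]), 'contact_force': array([0.12333155, 0.06281617, 0.42192994]), 'torque': array([ 0.01849679,  0.09503986, -0.00558133]), 'finger_force': 0.0, 'width': 0.08715530470478015}
top [[436.9, 0.0, 247.4], [0.0, 436.9, 188.5], [0.0, 0.0, 1.0]] [0.02067073 0.         0.         0.         0.        ] [[-0.006, -1.0, -0.001, 0.02], [-0.987, 0.006, -0.162, 0.574], [0.162, 0.0, -0.987, 1.12], [0.0, 0.0, 0.0, 1.0]]
scene [[348.2, 0.0, 255.6], [0.0, 348.2, 194.8], [0.0, 0.0, 1.0]] [-0.02125357  0.          0.          0.          0.        ] [[0.89, 0.456, 0.001, -0.521], [0.297, -0.578, -0.76, -0.098], [-0.346, 0.677, -0.65, 1.41], [0.0, 0.0, 0.0, 1.0]]
```

View pics/top0.png

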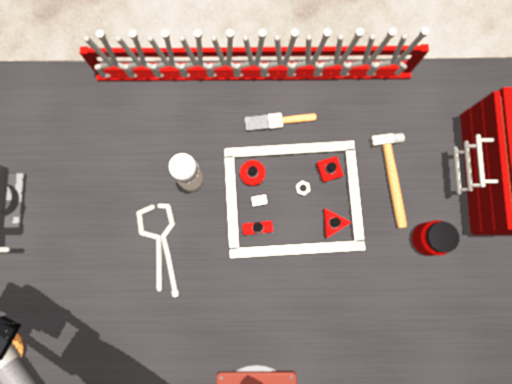

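View pics/scene0.png

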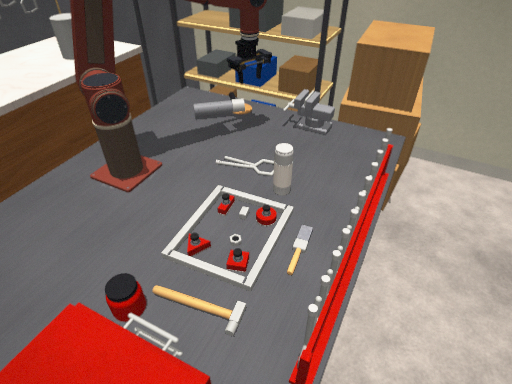

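The top view shows the round magnet at (252,172), square at (330,169), oblong at (258,228), triangle at (336,223) and the can at (185,170). The scene view agrees with this layout.

```bash
cat > h.py <<'E'
import cv2,numpy as np
def ray(c,px):
    u=cv2.undistortPoints(np.array([[px]],float),c["K"],np.array(c["dist"]))[0,0]
    V=np.array(c["view"]);R=V[:3,:3];return -R.T@V[:3,3],R.T@np.array([u[0],u[1],1.])
def onz(c,px,z):
    o,d=ray(c,px);return o+d*(z-o[2])/d[2]
def cross(c1,p1,c2,p2):
    (a,d),(b,e)=ray(c1,p1),ray(c2,p2)
    s=np.linalg.lstsq(np.c_[d,-e],b-a,rcond=None)[0];P,Q=a+s[0]*d,b+s[1]*e
    return (P+Q)/2,np.linalg.norm(P-Q)
def caps(im,box):
    x0,y0,x1,y1=box;out=[]
    m=np.zeros(im.shape[:2],np.uint8);m[y0:y1,x0:x1]=255
    hsv=cv2.cvtColor(im,cv2.COLOR_BGR2HSV)
    red=(((hsv[...,0]<10)|(hsv[...,0]>170))&(hsv[...,1]>150)&(hsv[...,2]>70)).astype(np.uint8)*255&m
    n,l,st,ce=cv2.connectedComponentsWithStats(red)
    for i in range(1,n):
        if st[i,4]<60: continue
        x,y,w,h,a=st[i]
        hull=cv2.convexHull(np.argwhere(l==i)[:,::-1].astype(np.int32))
        hm=np.zeros_like(m);cv2.fillPoly(hm,[hull],255);hm=cv2.dilate(hm,np.ones((5,5)))
        y1_=max(0,y-12)
        blk=((im.max(2)<45)&(hm>0)).astype(np.uint8)
        k,ll,ss,cc=cv2.connectedComponentsWithStats(blk)
        if k<2: continue
        j=1+np.argmax(ss[1:,4]);out.append((ce[i],a,cc[j],ss[j]))
    return out
E
python3 - <<'E'
from bench import ctrl
from h import *
for n,box in(("top",(235,155,355,245)),("scene",(175,190,285,275))):
    f=np.load(n+"0.npz");c=ctrl.get_calibration(n)
    print(n)
    for ce,a,cc,ss in caps(f["im"],box):
        print(ce.round(1),a,"cap",cc.round(1),ss,onz(c,cc,.06).round(4),"red@.03",onz(c,ce,.03).round(4))
c=ctrl.get_calibration("top")
print("can top",onz(c,(182,161),.19)); 
for n,b in(("top",(220,140,370,260)),("scene",(160,180,300,285))):
    cv2.imwrite(f"pics/{n}c.png",cv2.resize(np.load(n+"0.npz")["im"][b[1]:b[3],b[0]:b[2]],None,fx=5,fy=5,interpolation=cv2.INTER_NEAREST))
E
```

```text
top
[329.1 168.8] 389 cap [329. 169.] [328 167   4   4   7] [ 0.6226 -0.2004  0.06  ] red@.03 [ 0.6293 -0.2065  0.03  ]
[333.  222.6] 343 cap [332.5 224.5] [332 224   2   2   2] [ 0.4752 -0.2041  0.06  ] red@.03 [ 0.4826 -0.2116  0.03  ]
scene
[225.5 205.5] 133 cap [225.6 197.8] [223 196   6   4  14] [ 0.4805 -0.0201  0.06  ] red@.03 [ 0.482  -0.0265  0.03  ]
[265.6 216.5] 237 cap [266.2 209.2] [263 208   7   3  13] [ 0.6293 -0.0083  0.06  ] red@.03 [ 0.6295 -0.0121  0.03  ]
[196.8 245.4] 234 cap [194.8 238.4] [192 237   7   4  17] [ 0.4939 -0.2232  0.06  ] red@.03 [ 0.4972 -0.2231  0.03  ]
[237.5 261.4] 291 cap [237.8 254.5] [234 252   8   5  20] [ 0.6397 -0.2182  0.06  ] red@.03 [ 0.6386 -0.2201  0.03  ]
can top [0.61683482 0.17067408 0.19      ]
```

View pics/topc.png

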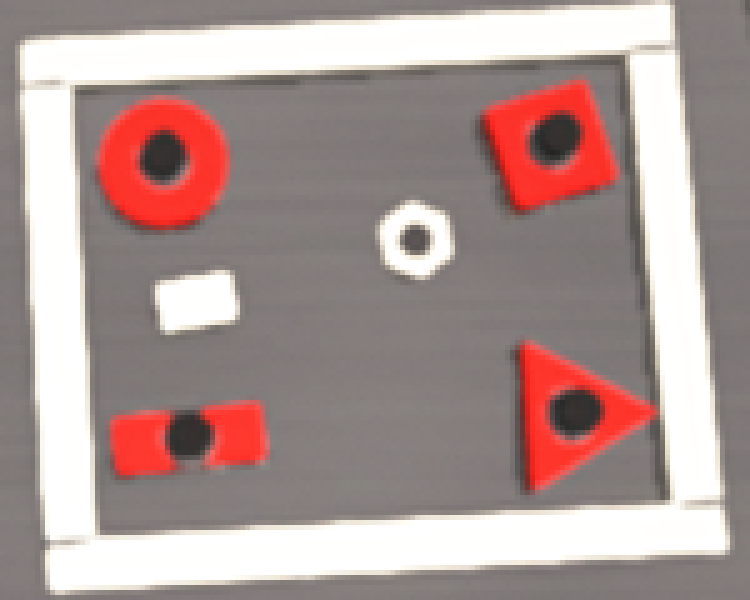

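Top crop: the caps are at about full-image (252,171) round, (330.6,167) square, (334.6,222) triangle and (257,227) oblong. I'll refine these and work out the first move.

```bash
cat >> h.py <<'E'
def cap(im,p,r=6,thr=75):
    x,y=map(int,p);sub=im[y-r:y+r+1,x-r:x+r+1].max(2)
    g=cv2.resize(sub,None,fx=8,fy=8,interpolation=cv2.INTER_CUBIC)
    k,l,s,c=cv2.connectedComponentsWithStats((g<thr).astype(np.uint8))
    j=1+np.argmax(s[1:,4]);X,Y,w,h=s[j,:4]
    f=lambda v:(v+.5)/8-.5
    return np.array([x-r+f(c[j][0]),y-r+f(c[j][1])]),s[j,2:4]/8.
E
python3 - <<'E'
from bench import ctrl
from h import *
from scipy.spatial.transform import Rotation as R
T=dict(round=(252,171),triangle=(334,222),square=(330,167),oblong=(257,227))
S=dict(round=(266,209),triangle=(195,238),square=(238,254),oblong=(226,197))
ct,cs=[ctrl.get_calibration(n) for n in("top","scene")]
it,is_=[np.load(n+"0.npz")["im"] for n in("top","scene")]
for k in T:
    p,w=cap(it,T[k]);q,v=cap(is_,S[k],5)
    print(k,p.round(1),w,q.round(1),v,onz(ct,p,.058).round(4),onz(cs,q,.058).round(4),[np.round(z,4) for z in cross(ct,p,cs,q)])
q=ctrl.get_state()["tool_rot"]
A=R.from_quat(np.roll(q,-1));B=R.from_matrix(np.array([[0,1,0],[1,0,0],[0,0,-1.]]))
print("tool rotvec deg",(A.inv()*B).as_rotvec(degrees=True))
E
```

```text
round [252.1 171. ] [7.875 9.   ] [266.1 208.6] [ 7. 10.] [0.6188 0.0039 0.058 ] [ 0.6265 -0.0037  0.058 ] [array([0.6216, 0.0044, 0.0489]), np.float64(0.0022)]
triangle [334.5 222. ] [9.25 8.25] [194.7 237.2] [ 8.625 11.   ] [ 0.4818 -0.2101  0.058 ] [ 0.4893 -0.2178  0.058 ] [array([ 0.483 , -0.2116,  0.0487]), np.float64(0.0012)]
square [330.5 167.3] [9.    9.125] [237.5 253.2] [ 8.25 11.  ] [ 0.6275 -0.2051  0.058 ] [ 0.6357 -0.2128  0.058 ] [array([ 0.6305, -0.2064,  0.0481]), np.float64(0.0021)]
oblong [257.2 226.7] [8.125 8.75 ] [225.2 196.9] [7.125 9.5  ] [ 0.4706 -0.0084  0.058 ] [ 0.4756 -0.0145  0.058 ] [array([ 0.4713, -0.0084,  0.0515]), np.float64(0.0004)]
tool rotvec deg [-9.19339101e-02  4.55604604e-02  6.45729004e+01]
```

```bash
python3 -m creep '[0,0,-0.005,0,0,8.07,0, 0,0,-0.005,0,0,8.07,0, 0,0,-0.005,0,0,8.07,0, 0,0,-0.005,0,0,8.07,0, 0,0,0,0,0,8.07,0, 0,0,0,0,0,8.07,0, 0,0,0,0,0,8.07,0, 0,0,0,0,0,8.07,0]'
python3 -m creep '[-0.0374,0.0234,0,0,0,0,0, -0.0374,0.0234,0,0,0,0,0, -0.0374,0.0234,0,0,0,0,0, -0.0374,0.0234,0,0,0,0,0, -0.0374,0.0234,0,0,0,0,0, -0.0374,0.0234,0,0,0,0,0, -0.0374,0.0234,0,0,0,0,0, -0.0374,0.0234,0,0,0,0,0, -0.0374,0.0234,0,0,0,0,0, -0.0374,0.0234,0,0,0,0,0, -0.0374,0.0234,0,0,0,0,0, -0.0374,0.0234,0,0,0,0,0, -0.0374,0.0234,0,0,0,0,0, -0.0374,0.0234,0,0,0,0,0, -0.0374,0.0234,0,0,0,0,0, 0,0,0,0,0,0,0, 0,0,0,0,0,0,0]'
python3 - <<'E'
from bench import ctrl
import cv2,numpy as np
print(ctrl.get_state())
c=ctrl.get_calibration("wrist");im,d=ctrl.get_image("wrist")
np.savez("w1.npz",im=im,d=d,K=c["K"],dist=c["dist"],view=c["view"]);cv2.imwrite("pics/w1.png",im);print(c)
E
```

```text
t: 0.9
eef_pos: [0.2682, 0.5642, 0.2639]
tool_rot: [0.0, 0.709, 0.705, -0.001]
contact_force: [0.6, -0.2, -0.4]
width: 0.0312
finger_force: 0.0
t: 2.6
eef_pos: [0.6193, 0.0027, 0.2635]
tool_rot: [-0.001, 0.708, 0.706, -0.0]
contact_force: [0.1, -0.1, -0.2]
width: 0.0004
finger_force: 0.0
{'t': 2.6, 'q': array([-1.23106438e-01,  1.96544745e-01,  1.51849919e+00,  3.93149519e-04,
        1.42847093e+00, -1.21257135e-01]), 'qvel': array([ 0.03494621, -0.0253682 ,  0.02047761,  0.00595585,  0.00186878,
        0.00183723]), 'joint_efforts': array([ -1.52168702, -48.19915295, -39.77356911,  -0.11726181,
        -0.06782418,  -0.06033712]), 'eef_pos': array([0.61925946, 0.00270284, 0.26352765]), 'tool_rot': array([-8.77146731e-04,  7.07779796e-01,  7.06432445e-01, -4.38390951e-04]), 'contact_force': array([ 0.1499713 , -0.06158382, -0.19657344]), 'torque': array([-0.09688722,  0.07396754,  0.02861619]), 'finger_force': 0.0, 'width': 0.00043808359243515397}
{'K': array([[307.11376739,   0.        , 258.68662452],
       [  0.        , 307.11376739, 190.10679407],
       [  0.        ,   0.        ,   1.        ]]), 'dist': array([-0.03419585,  0.        ,  0.        ,  0.        ,  0.        ]), 'view': array([[ 0.99999634, -0.00199214, -0.00182822, -0.61812061],
       [-0.00142861, -0.96333708,  0.26829018, -0.03433039],
       [-0.00229566, -0.26828659, -0.96333641,  0.41026092],
       [ 0.        ,  0.        ,  0.        ,  1.        ]])}
```

View pics/w1.png

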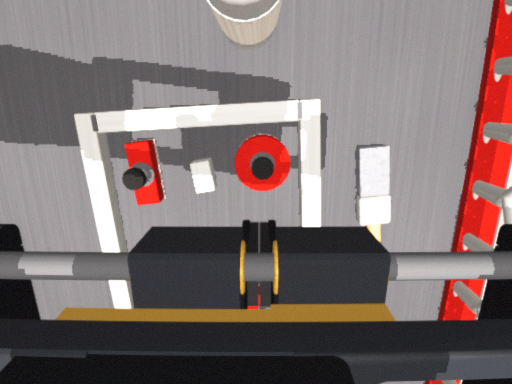

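The wrist view shows the round cap at about (262,168), clear of the fingers (tips near (258,225)), and the oblong cap at (134,178).

```bash
python3 - <<'E'
from h import *
c=dict(np.load("w1.npz"));im=c["im"]
for n,p in(("round",(262,167)),("oblong",(134,178))):
  for thr in(40,55,75):
    q,w=cap(im,p,14,thr);print(n,thr,q.round(1),w,onz(c,q,.06).round(4))
  x,y=map(int,q);z=c["d"][y,x];o,d=ray(c,q);print("depth pt",(o+d*z).round(4))
E
```

```text
round 40 [259.4 158.5] [6.25 3.  ] [0.619  0.0172 0.06  ]
round 55 [262.2 167.4] [20.875 21.25 ] [0.6222 0.007  0.06  ]
round 75 [262.2 167.3] [21.875 22.125] [0.6222 0.0071 0.06  ]
depth pt [0.6222 0.0069 0.0592]
oblong 40 [140.  173.2] [14.625 15.125] [0.4818 0.0005 0.06  ]
oblong 55 [136.8 173.4] [21.75  17.375] [4.78e-01 3.00e-04 6.00e-02]
oblong 75 [134.4 177.8] [23.5   21.375] [ 0.4747 -0.0048  0.06  ]
depth pt [ 0.4749 -0.0047  0.0605]
```

```bash
python3 -m creep '[0.003,0.0022,0,0,0,0,0, 0,0,0.025,0,0,0,0, 0,0,0.03,0,0,0,0, 0,0,0.03,0,0,0,0, 0,0,0.03,0,0,0,0, 0,0,0.03,0,0,0,0, 0,0,0.0185,0,0,0,0, 0,0,0.01,0,0,0,0, 0,0,0,0,0,0,0, 0,0,0,0,0,0,0]'
python3 - <<'E'
from bench import ctrl
import cv2,numpy as np
print(ctrl.get_state()["eef_pos"])
im,d=ctrl.get_image("wrist");im2,_=ctrl.get_image("scene")
cv2.imwrite("pics/w2.png",np.hstack([cv2.resize(im[100:300,160:360],(400,400)),cv2.resize(im2[160:240,220:300],(400,400))]))
E
```

```text
t: 3.65
eef_pos: [0.6223, 0.0072, 0.0922]
tool_rot: [0.001, 0.707, 0.708, 0.0]
contact_force: [-0.1, 0.4, 0.6]
width: 0.0008
finger_force: 0.0
[0.62231631 0.00717721 0.09223505]
```

View pics/w2.png

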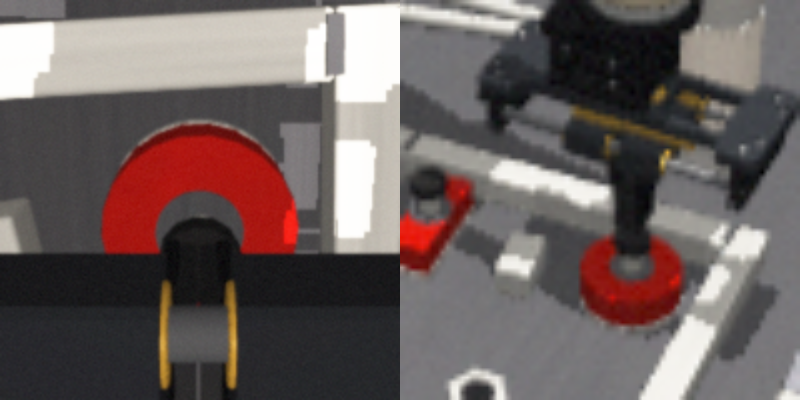

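Both views show the fingertips centred over the round cap, about 1 cm above it. I'll press in stages.

```bash
python3 -m creep '[0,0,0.004,0,0,0,0, 0,0,0.004,0,0,0,0, 0,0,0.002,0,0,0,0, 0,0,0.002,0,0,0,0, 0,0,0.002,0,0,0,0, 0,0,0.002,0,0,0,0, 0,0,0,0,0,0,0]'
python3 -m creep '[0,0,0.002,0,0,0,0, 0,0,0.002,0,0,0,0, 0,0,0.002,0,0,0,0, 0,0,0,0,0,0,0]'
```

```text
t: 4.45
eef_pos: [0.6218, 0.0064, 0.0749]
tool_rot: [0.0, 0.707, 0.707, 0.0]
contact_force: [0.1, -0.4, 2.0]
width: 0.0002
finger_force: 1.2
t: 4.85
eef_pos: [0.6218, 0.0065, 0.0692]
tool_rot: [0.0, 0.707, 0.707, 0.0]
contact_force: [-0.8, -0.9, 6.2]
width: 0.0006
finger_force: 3.1
```

```bash
python3 -m creep '[0,0,0.001,0,0,0,0, 0,0,0.001,0,0,0,0, 0,0,0,0,0,0,0]'
```

```text
t: 5.15
eef_pos: [0.6219, 0.0065, 0.0678]
tool_rot: [0.0, 0.707, 0.707, 0.0]
contact_force: [-2.7, -0.4, 9.1]
width: 0.0004
finger_force: 4.5
```

```bash
python3 -m creep '[0,0,-0.01,0,0,0,0, 0,0,-0.03,0,0,0,0, 0,0,-0.04,0,0,0,0, 0,0,-0.04,0,0,0,0, 0,0,-0.04,0,0,0,0, 0,0,-0.03,0,0,0,0, -0.0356,-0.0228,0,0,0,0,0, -0.0356,-0.0228,0,0,0,0,0, -0.0356,-0.0228,0,0,0,0,0, -0.0356,-0.0228,0,0,0,0,0, -0.0356,-0.0228,0,0,0,0,0, -0.0356,-0.0228,0,0,0,0,0, 0,0,0,0,0,0,0, 0,0,0,0,0,0,0, 0,0,0,0,0,0,0]'
python3 - <<'E'
from bench import ctrl
from h import *
print(ctrl.get_state()["eef_pos"])
c=ctrl.get_calibration("wrist");im,d=ctrl.get_image("wrist");cv2.imwrite("pics/w3.png",im)
np.savez("w3.npz",im=im,d=d,**c)
V=np.array(c["view"]);X=np.array([.485,-.207,.06]);p=cv2.projectPoints(X[None],cv2.Rodrigues(V[:3,:3])[0],V[:3,3],c["K"],np.array(c["dist"]))[0][0,0]
for k in range(2):
    q,w=cap(im,p,14,65);p=q
print(p.round(1),w,onz(c,p,.06).round(4),d[int(p[1]),int(p[0])])
o,dd=ray(c,p);print((o+dd*d[int(p[1]),int(p[0])]).round(4))
E
```

```text
t: 6.65
eef_pos: [0.4852, -0.2064, 0.2569]
tool_rot: [-0.0, 0.707, 0.707, 0.0]
contact_force: [0.4, -0.4, 0.3]
width: 0.0006
finger_force: 0.0
[ 0.48521427 -0.2064009   0.25685005]
[257.2 173.8] [23.375 26.625] [ 0.4829 -0.2081  0.06  ] 0.34436634
[ 0.4829 -0.2081  0.06  ]
```

View pics/w3.png

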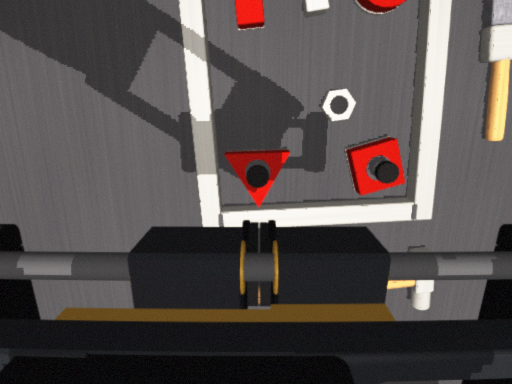

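The triangle's cap is at (257,175) and the square's at (386,171). Descending on the triangle.

```bash
python3 -m creep '[-0.002,-0.002,0,0,0,0,0, 0,0,0.02,0,0,0,0, 0,0,0.03,0,0,0,0, 0,0,0.03,0,0,0,0, 0,0,0.03,0,0,0,0, 0,0,0.03,0,0,0,0, 0,0,0.015,0,0,0,0, 0,0,0.01,0,0,0,0, 0,0,0,0,0,0,0, 0,0,0,0,0,0,0]'
python3 -m creep '[0,0,0.004,0,0,0,0, 0,0,0.004,0,0,0,0, 0,0,0.002,0,0,0,0, 0,0,0.002,0,0,0,0, 0,0,0.002,0,0,0,0, 0,0,0.002,0,0,0,0, 0,0,0,0,0,0,0]'
python3 - <<'E'
from h import *
c=dict(np.load("w3.npz"));im=c["im"]
for thr in(45,55,65):
    q,w=cap(im,(387,171),12,thr);print(q.round(1),w,onz(c,q,.06).round(4))
E
```

```text
t: 7.7
eef_pos: [0.4838, -0.2095, 0.0932]
tool_rot: [0.001, 0.707, 0.707, 0.0]
contact_force: [-0.7, 0.2, -0.5]
width: 0.0004
finger_force: 0.0
t: 8.4
eef_pos: [0.4831, -0.2092, 0.076]
tool_rot: [0.0, 0.707, 0.707, 0.0]
contact_force: [-0.4, -0.2, 2.1]
width: 0.0002
finger_force: 1.2
[385.3 171. ] [23.125 21.5  ] [ 0.6271 -0.2046  0.06  ]
[385.8 171.2] [23.375 22.125] [ 0.6276 -0.2049  0.06  ]
[385.5 170.6] [23.5   23.625] [ 0.6272 -0.2043  0.06  ]
```

```bash
python3 -m creep '[0,0,0.002,0,0,0,0, 0,0,0.002,0,0,0,0, 0,0,0.002,0,0,0,0, 0,0,0.001,0,0,0,0, 0,0,0,0,0,0,0]'
python3 -m creep '[0,0,0.001,0,0,0,0, 0,0,0.001,0,0,0,0, 0,0,0,0,0,0,0]'
```

```text
t: 8.9
eef_pos: [0.4831, -0.2092, 0.0693]
tool_rot: [0.0, 0.707, 0.707, 0.0]
contact_force: [-1.7, 0.1, 7.0]
width: 0.0005
finger_force: 3.0
t: 9.2
eef_pos: [0.4832, -0.2093, 0.0677]
tool_rot: [0.0, 0.707, 0.707, -0.0]
contact_force: [-2.1, 1.2, 9.8]
width: 0.0007
finger_force: 4.6
```

```bash
python3 -m creep '[0,0,-0.01,0,0,0,0, 0,0,-0.03,0,0,0,0, 0,0,-0.04,0,0,0,0, 0,0,-0.04,0,0,0,0, 0,0,-0.04,0,0,0,0, 0,0,-0.03,0,0,0,0, 0.001,0.036,0,0,0,0,0, 0.001,0.036,0,0,0,0,0, 0.001,0.036,0,0,0,0,0, 0.001,0.036,0,0,0,0,0, 0,0,0,0,0,0,0, 0,0,0,0,0,0,0, 0,0,0,0,0,0,0]'
python3 - <<'E'
from bench import ctrl
from h import *
print(ctrl.get_state()["eef_pos"])
c=ctrl.get_calibration("wrist");im,d=ctrl.get_image("wrist");cv2.imwrite("pics/w4.png",im)
V=np.array(c["view"]);X=np.array([.6275,-.205,.06]);p=cv2.projectPoints(X[None],cv2.Rodrigues(V[:3,:3])[0],V[:3,3],c["K"],np.array(c["dist"]))[0][0,0]
for thr in(45,55,65):
    q,w=cap(im,p,14,thr);print(q.round(1),w,onz(c,q,.06).round(4))
E
```

```text
t: 10.5
eef_pos: [0.6259, -0.205, 0.2567]
tool_rot: [-0.001, 0.707, 0.707, -0.0]
contact_force: [0.6, -0.9, -0.0]
width: 0.0003
finger_force: 0.0
[ 0.62589849 -0.20502616  0.25671376]
[263.8 172. ] [21.75 22.25] [ 0.6307 -0.2047  0.06  ]
[263.7 171.9] [22.125 22.875] [ 0.6306 -0.2046  0.06  ]
[263.6 171.1] [22.375 26.375] [ 0.6305 -0.2037  0.06  ]
```

View pics/w4.png

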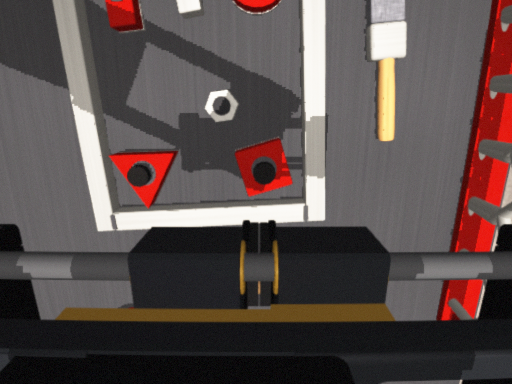

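The square's cap is at (264,172), i.e. (0.630,-0.205). Shifting about 4 mm and pressing.

```bash
python3 -m creep '[0,0.0037,0,0,0,0,0, 0,0,0.02,0,0,0,0, 0,0,0.03,0,0,0,0, 0,0,0.03,0,0,0,0, 0,0,0.03,0,0,0,0, 0,0,0.03,0,0,0,0, 0,0,0.015,0,0,0,0, 0,0,0.01,0,0,0,0, 0,0,0,0,0,0,0, 0,0,0,0,0,0,0]'
python3 -m creep '[0,0,0.004,0,0,0,0, 0,0,0.004,0,0,0,0, 0,0,0.002,0,0,0,0, 0,0,0.002,0,0,0,0, 0,0,0.002,0,0,0,0, 0,0,0.002,0,0,0,0, 0,0,0,0,0,0,0]'
```

```text
t: 11.55
eef_pos: [0.6315, -0.2056, 0.0936]
tool_rot: [0.001, 0.707, 0.707, 0.0]
contact_force: [-0.5, -0.5, 0.4]
width: 0.0003
finger_force: 0.0
t: 12.25
eef_pos: [0.6308, -0.2051, 0.076]
tool_rot: [0.0, 0.707, 0.707, 0.0]
contact_force: [0.5, 0.2, 2.6]
width: 0.0008
finger_force: 1.2
```

```bash
python3 -m creep '[0,0,0.002,0,0,0,0, 0,0,0.002,0,0,0,0, 0,0,0.002,0,0,0,0, 0,0,0.001,0,0,0,0, 0,0,0,0,0,0,0]'
python3 -m creep '[0,0,0.001,0,0,0,0, 0,0,0.001,0,0,0,0, 0,0,0,0,0,0,0]'
python3 -m creep '[0,0,-0.01,0,0,0,0, 0,0,-0.03,0,0,0,0, 0,0,-0.04,0,0,0,0, 0,0,-0.04,0,0,0,0, 0,0,-0.04,0,0,0,0, 0,0,-0.03,0,0,0,0, 0,0,-0.03,0,0,0,0, 0,-0.04,0,0,0,0,0, 0,-0.04,0,0,0,0,0, 0,-0.04,0,0,0,0,0, 0,-0.04,0,0,0,0,0, 0,-0.04,0,0,0,0,0, 0,-0.03,0,0,0,0,0, -0.04,0,0,0,0,0,0, -0.04,0,0,0,0,0,0, -0.04,0,0,0,0,0,0, -0.04,0,0,0,0,0,0, 0,0,0,0,0,0,0, 0,0,0,0,0,0,0]'
python3 - <<'E'
from bench import ctrl
import cv2,numpy as np
a,_=ctrl.get_image("top");b,_=ctrl.get_image("scene")
cv2.imwrite("pics/f.png",np.hstack([cv2.resize(a[135:265,215:375],(400,325)),cv2.resize(b[175:289,160:300],(400,325))]))
E
```

```text
t: 12.75
eef_pos: [0.6308, -0.2051, 0.0694]
tool_rot: [0.0, 0.707, 0.707, 0.0]
contact_force: [-1.6, 1.1, 5.9]
width: 0.0006
finger_force: 2.9
t: 13.05
eef_pos: [0.6309, -0.2052, 0.0679]
tool_rot: [0.0, 0.707, 0.707, 0.0]
contact_force: [-3.6, 0.8, 9.5]
width: 0.0002
finger_force: 4.4
t: 14.95
eef_pos: [0.4001, -0.3654, 0.2862]
tool_rot: [-0.001, 0.708, 0.707, 0.0]
contact_force: [1.0, 0.7, 0.7]
width: 0.0005
finger_force: 0.0
```

View pics/f.png

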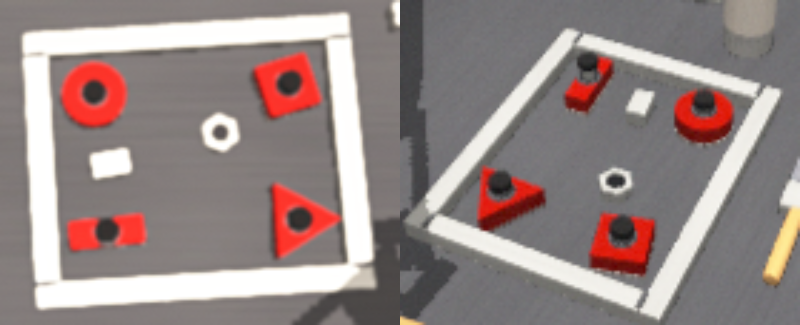

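The caps of the round, triangular and square magnets sit visibly lower than the oblong's, and nothing has moved. Handing in.

```bash
python3 -c "
from bench import ctrl
print(ctrl.sign_off())"
```

```text
the job is handed in; nothing more can be done
None
```

I pressed the round, triangular and square buttons fully in, in that order, at about 10 N each, with the oblong magnet untouched and nothing visibly shifted in the final pictures; the job is handed in, but the sign-off returned no verdict.

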